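# Gauge the biscuit base in the springform pan

## Task

Measure how high the baked base sits in the springform pan: lift the sprung rod of the height gauge by one of its thumb tabs so that the foot clears the pan's rim, swing the arm over the pan, and lower the foot slowly (a few centimetres a second at most) and gently onto about the middle of the base, then let go so that the gauge rests there and shows the height. Do not let the foot drop even the last few millimetres or press it hard onto the base, do not push the pan about, and leave everything else on the counter where it is.

Things in the scene. Friction and masses are not known exactly. Their poses are not given: they have to be found in the camera images.
- stand: height gauge stand, fixed to the counter: round foot (130 mm across, 22 mm high), steel column 26 mm thick, and on top a level aluminium swing arm. Origin on the counter at the foot's centre, on the arm's vertical hinge axis. The arm carries, 210 mm from that axis, a vertical sprung rod 8 mm thick with a flat foot below and a thumb tab on either side.
- end_block (a point): middle of the underside of the crosshead at the arm's end, 266 mm above the counter, on the rod's axis. The crosshead is 44 mm long (along the arm) x 104 mm wide (across it) x 30 mm thick. It overhangs the thumb tabs: a tab is reached from beyond the crosshead's side, the tool leaning outward across the arm, 35 to 45 degrees from vertical. Same axes as the tabs.
- gauge_arm (a joint): swing of the arm about the vertical hinge, rad, anticlockwise seen from above; at 0 the arm points along the stand's -x axis. Range -1.6 to 1.6. It turns with slight friction and stays where it is left.
- gauge (a joint): lift of the sprung rod in the arm, m: 0 at its lower stop (foot 12 mm above the counter), up to 0.085. A spring and its weight push it down with about 4 to 6 N; it goes back down when let go.
- tab_plus (a point): centre of one of the rod's two dark wooden thumb tabs, each 14 mm thick (along the arm) x 24 mm long (across the arm) x 30 mm tall, standing out to either side of the rod, 88 mm above the underside of the gauge foot. This one is 35 mm from the rod on its +y side. Its x axis points along the arm back to the hinge, y across the arm, z up. Either tab will do.
- tab_minus (a point): centre of the other thumb tab, 35 mm from the rod on its -y side; same axes and size.
- gauge_foot (a point): centre of the underside of the gauge foot, a steel disc 24 mm across on the lower end of the rod; same axes as the thumb tabs.
- pan: dark steel springform pan, open at the top, 150 mm across (158 at its foot), rim 62 mm high, wall 3 mm, clasp on its +x side; left or right of the parked arm, its middle within 20 mm of the foot's arc. Origin: centre of its underside. A hard, flat baked base fills its bottom; its top lies 17 to 49 mm above the counter, differently every time and not reported.
- bowl: white ceramic mixing bowl, 156 mm across, 70 mm tall, on the other side of the parked arm; origin at the centre of its underside. Leave it alone.
- tamper: pale wooden tamper standing on its wide end: head 56 mm across, 108 mm tall. Origin at the centre of its underside. Leave it alone.
- tip_case: closed yellow plastic piping tip case lying flat, 90 x 130 x 40 mm, small press-button catch on its -x side. Origin at the centre of its underside. Leave it alone.
- ramekin: small white ceramic cup, 84 mm across, 45 mm tall. Origin at the centre of its underside. Leave it alone.
- spatula: kitchen spatula lying flat, handle to its -x. Origin at the centre of its underside. Leave it alone.
- cutter: steel ring cutter, 70 mm across, 35 mm tall. Origin at the centre of its underside. Leave it alone.
- jam_jar: lidded jar, 70 mm across, 85 mm tall. Origin at the centre of its underside. Leave it alone.
There are look-alikes about, which are no part of the job. Leave any turquoise look-alike of the pan alone.

How it is judged (in metres and radians):
On the way:
1. the gauge foot has been lifted above the rim and swung over the pan (height (world z) of gauge_foot above 0.062 m and horizontal distance between gauge_foot and pan below 0.06 m), for 0.1 s.
At the end, for the whole second after the job is handed in: The gauge foot rests by its own spring (more than 1 N) on the base inside the pan, within 30 mm of the pan's middle, with arm and rod at rest; the pan stands flat within 15 mm of where it was, and bowl, tamper, tip case, ramekin, spatula, cutter and jar are within 20 mm of where they were (horizontal distance between gauge_foot and pan below 0.03 m and contact force between stand and pan above 1 N and z of gauge_foot in the frame of pan between 0.012 and 0.054 m and velocity of joint gauge between -0.005 and 0.005 m/s and velocity of joint gauge_arm between -0.02 and 0.02 rad/s and angle between pan's own z axis and vertical below 0.05 rad and distance of pan from where it was at the start of the episode below 0.015 m and distance of each of bowl, tamper, tip_case, ramekin, spatula, cutter, jam_jar from where it was at the start of the episode below 0.02 m); the robot touches nothing.
It fails at once if the gauge is dropped or pressed onto the base or knocked against the pan with more than 25 N (contact force between stand and pan above 25 N).
It fails at once if the rod is let fall over the pan instead of being lowered: it runs down faster than 0.12 m/s inside it (horizontal distance between gauge_foot and pan below 0.07 m and height (world z) of gauge_foot below 0.062 m and velocity of joint gauge below -0.12 m/s).
It fails at once if the pan is pushed more than 15 mm (distance of pan from where it was at the start of the episode above 0.015 m).
It fails at once if another thing on the counter is moved more than 20 mm (distance of any of bowl, tamper, tip_case, ramekin, spatula, cutter, jam_jar from where it was at the start of the episode above 0.02 m).
It also fails if it takes over 58 s, if anything falls off the work surface, if the arm or the gripper's body presses on something with over 40 N, if the wrist force passes 120 N, or if a joint passes its speed limit or range.

## Robot

A 6-joint arm with a two-finger parallel gripper is mounted at the origin on the work surface. World frame = base frame: x ahead of the robot, y to its left, z up, the work surface at z = 0. Lengths are in mm, angles in rad, forces in N, time in s.
With the tool pointing down it reaches from about 350 to 975 mm from the base axis. Payload 7.1 kg.
Tool frame: the origin (TCP) lies at the very end of the fingers, on their centre line; the grasp point (between the pads) lies 19 mm behind it; z points along the fingers, y is the line along which they close (so a half turn about z gives the same grasp; the last joint's range is limited). The gripper opens to 88 mm and grips with 3 to 60 N. Pads are 20 mm wide; open, the fingers measure 115 mm over their backs; the gripper's body (75 mm by 178 mm) begins 61 mm behind the grasp point.
Start: joints at [-1.189, 0.423, 1.63, -0, 1.089, -0.019], TCP at [243.862, -575.444, 222.675] pointing down, gripper open.
Joint ranges: [-3, 3], [-0.9, 2.11], [0.09, 2.58], [-1.31, 4.45], [0.11, 2.69], [-2.54, 2.54]. Speed limits (rad/s): [2.39, 2.39, 3.01, 3.14, 3.14, 3.14].

## Interface

Orientations are given as a rotation vector (axis times angle).
In Python, from workcell import ctrl, optics gives the robot as it stands.
- The arm moves only by the shell command python3 -m jog 'ROWS'. ROWS is JSON, a list of rows, each a list of 7 numbers: the shift along the tool's x, y, z in units of 40 mm (1.0 is 40 mm), then the turn, a rotation vector about the tool's x, y, z in units of 6 degrees (1.0 is 6 degrees), then the opening, from 0 (shut) to 1 (fully open). A call has 1 to 20 rows; each row shifts and turns the commanded pose from where the row before left it, along the tool's axes as they then stand; what a row does not reach is not made up. A row lasts 1/10 s, in which the tool goes at most 50 mm and 8.59 degrees, less where a joint would pass 70% of its speed; a pose out of reach is approached as far as the arm can. A call is refused whole if a number of a shift passes 1 or a number of a turn 1, either way. A call with a gripper value outside its range is refused whole. The fingers move at their own pace and stop on an object; the grip force is fixed at half the most. Time passes only in rows, so rows that do not move let the fingers close. It gives the time, the measured TCP pose, the force, the opening and the grip force at its end, in the units of the state.
- ctrl.get_obs(): the state, without advancing time (a new reading comes with each control period).
- optics.get_image(name): name is "scene" or "top" or "wrist"; returns the picture (420x560x3 uint8, red, green, blue); there is no depth.
- optics.camera_model(name): a dict with "fov_y" (degrees; the focal length in pixels is half the picture's height over the tangent of half this angle, whatever the lens; pixels are square), "cx", "cy" (the principal point, pixels), "view" (4x4, takes a point from world to camera coordinates); the wrist camera has in their place "hand_eye" (4x4, takes a point from camera to tool coordinates, whose origin is the TCP and whose axes are the flange's). Camera axes: x right, y up, looking along -z (the intrinsics and any distortion apply to the point x, -y, -z); pixel columns grow to the right and rows downward; lengths in mm; the calibration is good to about 2 mm. A picture is of the moment at which its call begins: read the wrist's pose just before it. camera_model takes no time and is no camera call.
- ctrl.close_job(): hands the job in; it is judged then, once.
Trained networks look in the newest picture that a camera, given by its name, has taken for a name from the list of things; names that differ only in an ending like _2 or _b are one class to them, and where a whole thing is asked for, a point or a joint stands for the part that bears it (a point fixed in the world has none). Each returns a list of dicts, best first, with "conf" (0 to 1); they miss things now and then, are a little off and sometimes report something else, mostly with a low value. They report only what shows in the picture. A call takes as long as a camera call. They do not tell look-alikes from the thing itself.
- optics.masks_of(target, camera): "pixels" (420x560 bool, what is visible of it) and "extent" ([centre column, centre row, width, height] in pixels, round what is visible of it).
The state is a dict: "t": time; "qpos": joint angles; "qvel": joint speeds; "joint_torque": joint torques, N m; "ee_pos": TCP position; "orientation": TCP orientation; "ft_force": force on the tool from outside, world axes, zero at the start; "moment": the same for the moment, N m; "width": finger opening in mm; "grasp_force": force on a finger pad.
Only numpy, scipy, OpenCV 4.12 (cv2) and the standard library are available. Lean on these libraries where they do the work, as an engineer would, in place of code of your own. Each camera call takes 0.05 s, during which the arm holds its last target. There are 200 camera calls.

## Working session

There is one attempt and no reset: what is moved stays moved. The work goes in short steps, Python scripts to look and compute and a shell command to move; the robot and the scene stay as the last step left them, time stands still between calls to the robot, and variables do not carry over. Pictures are saved under pics/ and viewed, at most 10 in all, crops included, and the job is handed in when it is done.

```bash
mkdir -p pics; ls; python3 - <<'E'
from workcell import ctrl, optics
import cv2, numpy as np
o=ctrl.get_obs();print(o['ee_pos'],o['orientation'],o['t'])
a=[]
for n in("scene","top"):
    im=optics.get_image(n);cv2.imwrite(f'pics/{n}0.png',im[:,:,::-1])
    m=optics.camera_model(n);print(n,{k:(np.round(v,3).tolist() if k=='view' else v) for k,v in m.items()})
    for t in("pan","bowl","stand","tab_plus","gauge_foot","end_block","gauge_arm"):
        print(t,[(round(r['conf'],2),np.round(r['extent']).tolist()) for r in optics.masks_of(t,n)])
print({k:v for k,v in optics.camera_model('wrist').items()})
E
```

```text
pics
[ 243.6355949  -574.93205866  221.89358961] [-3.07724080e+00 -6.25048125e-01  4.37178388e-04] 0.0
scene {'fov_y': 57.9683182886389, 'cx': 279.13391710513224, 'cy': 213.5090595950779, 'view': [[0.052, 0.999, 0.011, -29.483], [-0.849, 0.038, 0.527, 316.722], [0.526, -0.037, 0.85, -1513.601], [0.0, 0.0, 0.0, 1.0]]}
pan [(0.93, [177.0, 178.0, 50.0, 49.0]), (0.79, [228.0, 266.0, 55.0, 54.0]), (0.69, [156.0, 330.0, 63.0, 62.0])]
bowl [(0.93, [330.0, 273.0, 51.0, 51.0]), (0.55, [361.0, 202.0, 25.0, 27.0])]
stand [(0.77, [271.0, 264.0, 44.0, 144.0])]
tab_plus [(0.65, [270.0, 236.0, 34.0, 7.0])]
gauge_foot [(0.58, [272.0, 234.0, 32.0, 7.0])]
end_block [(0.6, [270.0, 238.0, 45.0, 97.0])]
gauge_arm [(0.83, [272.0, 238.0, 38.0, 95.0])]
top {'fov_y': 55.696837627270305, 'cx': 276.08117361912883, 'cy': 203.81062143037536, 'view': [[-0.029, -1.0, 0.001, 0.928], [0.988, -0.028, 0.149, -520.541], [-0.149, 0.006, 0.989, -1036.785], [0.0, 0.0, 0.0, 1.0]]}
pan [(0.95, [399.0, 115.0, 64.0, 62.0]), (0.72, [411.0, 316.0, 69.0, 67.0]), (0.64, [337.0, 182.0, 62.0, 57.0]), (0.5, [130.0, 193.0, 34.0, 30.0])]
bowl [(0.63, [220.0, 161.0, 55.0, 56.0])]
stand [(0.79, [284.0, 145.0, 49.0, 128.0])]
tab_plus []
gauge_foot [(0.82, [280.0, 196.0, 36.0, 24.0])]
end_block [(0.89, [281.0, 146.0, 52.0, 129.0]), (0.46, [408.0, 183.0, 31.0, 30.0])]
gauge_arm [(0.74, [281.0, 148.0, 49.0, 129.0]), (0.61, [409.0, 182.0, 30.0, 27.0])]
{'fov_y': 58.17189491740795, 'cx': 281.71089209569175, 'cy': 214.6623419815799, 'hand_eye': array([[-1.59196537e-03,  9.57569064e-01,  2.88199503e-01,
         7.95875995e+01],
       [ 9.99998726e-01,  1.55859894e-03,  3.45237303e-04,
         4.91967398e-01],
       [-1.18598878e-04,  2.88199685e-01, -9.57570325e-01,
        -1.60349367e+02],
       [ 0.00000000e+00,  0.00000000e+00,  0.00000000e+00,
         1.00000000e+00]])}
```

View pics/top0.png

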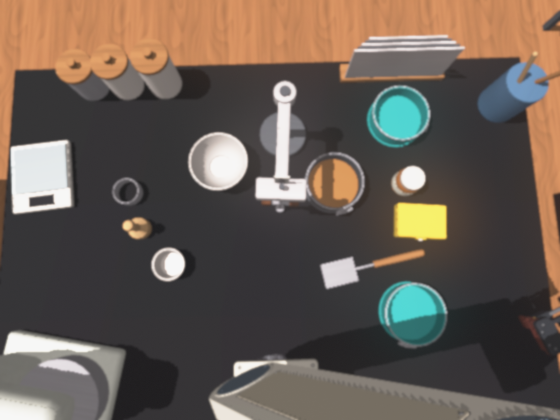

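View pics/scene0.png

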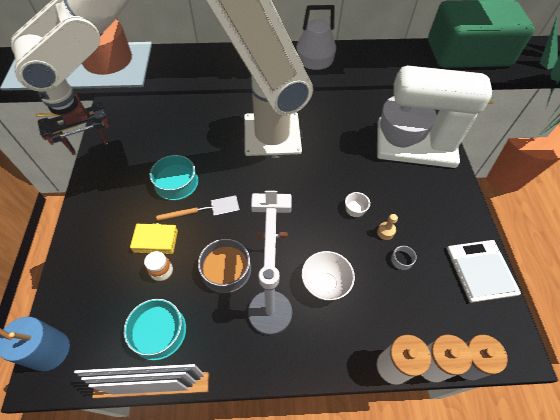

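The top view shows four candidates: the dark pan with the brown base at (337,182), turquoise look-alikes at (399,115) and (411,316), and a weak false hit at the cutter/tamper (130,193). I'm choosing the dark pan at (337,182), the only dark steel one, right beside the parked arm. Next I'll measure it and check it in a close crop.

```bash
cat > h.py <<'E'
from workcell import ctrl, optics
import cv2, numpy as np
from scipy.spatial.transform import Rotation as R
def cam(n):
    m=optics.camera_model(n);f=210/np.tan(np.radians(m['fov_y']/2));return m,f
def pose():
    o=ctrl.get_obs();T=np.eye(4);T[:3,:3]=R.from_rotvec(o['orientation']).as_matrix();T[:3,3]=o['ee_pos'];return T
def c2w(n,T=None):
    m,f=cam(n)
    return np.linalg.inv(m['view']) if n!='wrist' else T@m['hand_eye']
def onz(n,u,v,z,T=None):
    m,f=cam(n);C=c2w(n,T)
    d=C[:3,:3]@np.array([(u-m['cx'])/f,-(v-m['cy'])/f,-1]);p=C[:3,3]
    return p+d*(z-p[2])/d[2]
def proj(n,P,T=None):
    m,f=cam(n);q=np.linalg.inv(c2w(n,T))@np.append(P,1)
    return np.array([m['cx']+f*q[0]/-q[2],m['cy']-f*q[1]/-q[2]])
E
python3 - <<'E'
from h import *
s=cv2.imread('pics/scene0.png');t=cv2.imread('pics/top0.png')
a=cv2.resize(s[180:345,190:310],None,fx=3.3,fy=3.3,interpolation=cv2.INTER_CUBIC)
b=cv2.resize(t[70:235,240:370],None,fx=3,fy=3,interpolation=cv2.INTER_CUBIC)
h=max(a.shape[0],b.shape[0]);pad=lambda i:cv2.copyMakeBorder(i,0,h-i.shape[0],0,0,0)
cv2.imwrite('pics/crop1.png',np.hstack([pad(a),pad(b)]))
for n,p in(("scene",(228,266)),("top",(337,182))):
    r=[r for r in optics.masks_of("pan",n) if np.hypot(*(np.array(r['extent'][:2])-p))<8]
    if r:
        pts=cv2.findNonZero(r[0]['pixels'].astype('uint8'));print(n,cv2.fitEllipse(cv2.convexHull(pts)),r[0]['extent'])
        print([onz(n,*r[0]['extent'][:2],z).round() for z in(31,62)])
print('tabs',onz('scene',262,234,100),onz('scene',285,234,100))
print('stand foot',onz('top',283,134,22),onz('scene',271,312,22))
print('xhead top',onz('top',281,189,296),onz('scene',271,203,296))
E
```

```text
scene ((224.76673889160156, 265.53436279296875), (53.077816009521484, 54.23469161987305), 173.66709899902344) [227.5, 265.8, 54.8, 53.8]
[array([ 576., -161.,   31.]), array([ 590., -158.,   62.])]
top ((334.2169494628906, 182.84303283691406), (58.343692779541016, 61.354129791259766), 3.8511247634887695) [336.6, 182.2, 61.6, 56.7]
[array([ 577., -182.,   31.]), array([ 571., -177.,   62.])]
tabs [506.81163512 -50.43980204 100.        ] [510.05093258  19.89311853 100.        ]
stand foot [721.63893695 -39.31723338  22.        ] [725.64878091 -32.35865864  22.        ]
xhead top [512.3097263  -23.52597799 296.        ] [523.75760315 -22.12388889 296.        ]
```

View pics/crop1.png

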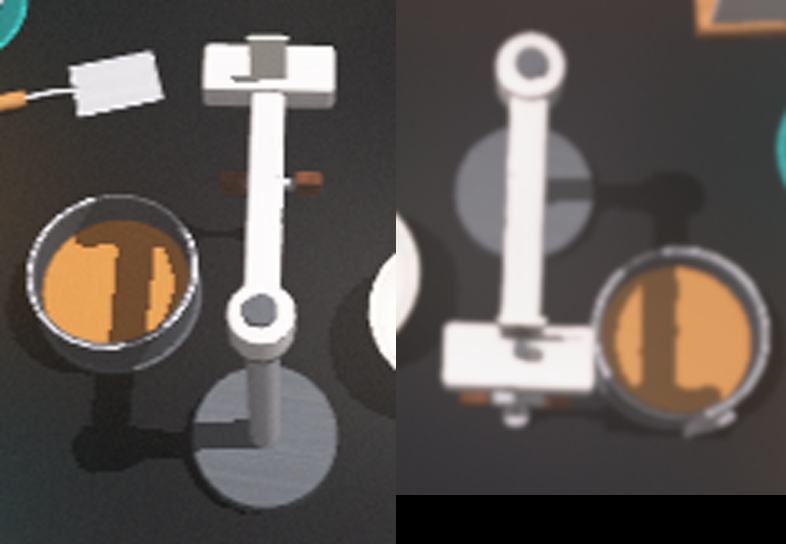

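The crop confirms the choice: a dark steel rim with a brown base. In the scene picture the pan rim centre is at (224,262), and the outer ends of the thumb tabs are at (257,235) and (288,235).

```bash
python3 - <<'E'
from h import *
print('rod s',onz('scene',272.1,235.2,100))
print('tab ends',onz('scene',256.7,235.2,100),onz('scene',287.6,235.2,100))
print('pan s/t',onz('scene',224.2,262.4,62),onz('top',335.7,182.7,62))
print('foot s/t',onz('scene',270.3,312.1,22),onz('top',283,133.7,22))
print('xhead bottom edge: s',onz('scene',271.5,193.5,296),onz('scene',271.5,208,296),'t',onz('top',281,178,296),onz('top',281,199,296))
print('xh corners t',onz('top',255.7,178,296),onz('top',305,178,296))
print('keys',optics.camera_model('top').keys())
E
```

```text
rod s [512.40492295 -19.74359742 100.        ]
tab ends [510.2393073  -66.71882694 100.        ] [514.58679526  27.58426159 100.        ]
pan s/t [ 578.7693479  -168.18216231   62.        ] [ 569.31885608 -174.56102094   62.        ]
foot s/t [725.84605309 -34.42092725  22.        ] [722.51865617 -39.34478346  22.        ]
xhead bottom edge: s [493.78545385 -19.58243793 296.        ] [539.24287401 -21.46373596 296.        ] t [535.48469192 -24.23437723 296.        ] [491.40937855 -22.88710798 296.        ]
xh corners t [536.97410874  28.1784647  296.        ] [534.07155374 -73.96296024 296.        ]
keys dict_keys(['fov_y', 'cx', 'cy', 'view'])
```

```bash
cat >> h.py <<'E'
def Rt(yaw,tilt):
    y,t=np.radians([yaw,tilt]);X=np.array([np.cos(y),np.sin(y),0]);Y=np.array([-np.sin(y),np.cos(y),0]);Z=np.array([0,0,1.])
    return np.array([np.cos(t)*Y-np.sin(t)*Z, X, -np.sin(t)*Y-np.cos(t)*Z]).T
def plan(legs):  # legs: (pos,yaw,tilt); prints total rot then shift in new axes
    T=pose();Rc,p=T[:3,:3],T[:3,3];print('now',p.round(1))
    for q,y,t in legs:
        Rn=Rt(y,t);print('rot units',(np.degrees(R.from_matrix(Rc.T@Rn).as_rotvec())/6).round(2),'shift units',(Rn.T@(np.array(q)-p)/40).round(2));Rc,p=Rn,np.array(q)
E
python3 -c "
from h import *
T=pose();print(T.round(2))
plan([((430,-300,400),-67,0),((430,150,400),-3.5,0),((430,150,400),-3.5,40)])"
```

```text
[[ 9.2000e-01  3.9000e-01 -0.0000e+00  2.4387e+02]
 [ 3.9000e-01 -9.2000e-01 -0.0000e+00 -5.7545e+02]
 [-0.0000e+00  0.0000e+00 -1.0000e+00  2.2270e+02]
 [ 0.0000e+00  0.0000e+00  0.0000e+00  1.0000e+00]]
now [ 243.9 -575.5  222.7]
rot units [ 0.    0.   -0.01] shift units [ 6.97 -4.52 -4.43]
rot units [  0.     0.   -10.58] shift units [11.23 -0.69  0.  ]
rot units [-0.   -6.67  0.  ] shift units [0. 0. 0.]
```

```bash
python3 -m jog '[[0.87,-0.56,-0.55,0,0,0,1],[0.87,-0.56,-0.55,0,0,0,1],[0.87,-0.56,-0.55,0,0,0,1],[0.87,-0.56,-0.55,0,0,0,1],[0.87,-0.56,-0.55,0,0,0,1],[0.87,-0.56,-0.55,0,0,0,1],[0.87,-0.56,-0.55,0,0,0,1],[0.87,-0.56,-0.55,0,0,0,1],[0,0,0,0,0,-1,1],[0,0,0,0,0,-1,1],[0,0,0,0,0,-1,1],[0,0,0,0,0,-1,1],[0,0,0,0,0,-1,1],[0,0,0,0,0,-1,1],[0,0,0,0,0,-1,1],[0,0,0,0,0,-1,1],[0,0,0,0,0,-1,1],[0,0,0,0,0,-1,1],[0,0,0,0,0,-0.6,1]]'
python3 -c "
from h import *
plan([((430,150,400),-3.5,0),((430,150,400),-3.5,40)])"
```

```text
t: 2.8
ee_pos: [430.2, -301.8, 398.7]
orientation: [-2.283, -2.158, -0.0]
ft_force: [-0.9, -0.3, 0.0]
width: 88.2
grasp_force: 0.0
now [ 430.2 -301.8  398.7]
rot units [ 0.   -0.    0.05] shift units [11.27 -0.7  -0.03]
rot units [-0.   -6.67  0.  ] shift units [0. 0. 0.]
```

```bash
python3 -m jog '[[0.94,-0.06,0,0,0,0,1],[0.94,-0.06,0,0,0,0,1],[0.94,-0.06,0,0,0,0,1],[0.94,-0.06,0,0,0,0,1],[0.94,-0.06,0,0,0,0,1],[0.94,-0.06,0,0,0,0,1],[0.94,-0.06,0,0,0,0,1],[0.94,-0.06,0,0,0,0,1],[0.94,-0.06,0,0,0,0,1],[0.94,-0.06,0,0,0,0,1],[0.94,-0.06,0,0,0,0,1],[0.94,-0.06,0,0,0,0,1],[0,0,0,0,-0.95,0,1],[0,0,0,0,-0.95,0,1],[0,0,0,0,-0.95,0,1],[0,0,0,0,-0.95,0,1],[0,0,0,0,-0.95,0,1],[0,0,0,0,-0.95,0,1],[0,0,0,0,-0.97,0,1]]'
python3 -c "
from h import *
o=ctrl.get_obs();print(o['qpos'])
z=Rt(-3.5,40)[:,2];g=np.array([515,13,100])+19*z
print(g,g-140*z)
plan([(g-140*z,-3.5,40),(g,-3.5,40)])"
```

```text
t: 4.7
ee_pos: [428.7, 150.7, 399.1]
orientation: [1.875, 1.766, -0.685]
ft_force: [0.2, 0.3, 0.3]
width: 87.7
grasp_force: 0.0
[ 0.65078466  0.226174    1.66330169 -0.51949436  1.73116102  0.75400062]
[514.25441635   0.80981506  85.44515558] [519.74819062  90.63223043 192.69137762]
now [428.7 150.7 399.1]
rot units [0.02 0.03 0.  ] shift units [2.28 2.36 4.83]
rot units [0. 0. 0.] shift units [-0.   0.   3.5]
```

```bash
python3 -m jog '[[0.46,0.47,0.96,0,0,0,1],[0.46,0.47,0.96,0,0,0,1],[0.46,0.47,0.96,0,0,0,1],[0.46,0.47,0.96,0,0,0,1],[0.44,0.47,0.96,0,0,0,1],[0,0,0,0,0,0,1],[0,0,0,0,0,0,1]]'
python3 - <<'E'
from h import *
T=pose();im=optics.get_image('wrist')[:,:,::-1].copy();cv2.imwrite('pics/w1raw.png',im)
for P in([515,13,100],[513,-22,100],[511,-57,100],[513,-22,12]):
    u=proj('wrist',np.array(P,float),T);print(P,u.round());cv2.drawMarker(im,tuple(int(k) for k in u),(0,255,0),0,10)
for t in("tab_plus","gauge_foot"):
    print(t,[(round(r['conf'],2),np.round(r['extent']).tolist()) for r in optics.masks_of(t,'wrist')])
cv2.imwrite('pics/w1.png',im)
plan([(T[:3,3],-3.5,40)])
E
```

```text
t: 5.4
ee_pos: [518.8, 90.9, 192.9]
orientation: [1.878, 1.768, -0.687]
ft_force: [-0.1, 0.4, -0.1]
width: 87.4
grasp_force: 0.0
[515, 13, 100] [283. 209.]
[513, -22, 100] [283. 232.]
[511, -57, 100] [283. 251.]
[513, -22, 12] [283. 154.]
tab_plus [(0.78, [285.0, 283.0, 25.0, 273.0]), (0.37, [173.0, 254.0, 108.0, 87.0])]
gauge_foot [(0.55, [284.0, 284.0, 23.0, 273.0])]
now [519.8  92.2 195.1]
rot units [ 0.03 -0.01 -0.01] shift units [ 0.01 -0.02  0.06]
```

View pics/w1.png

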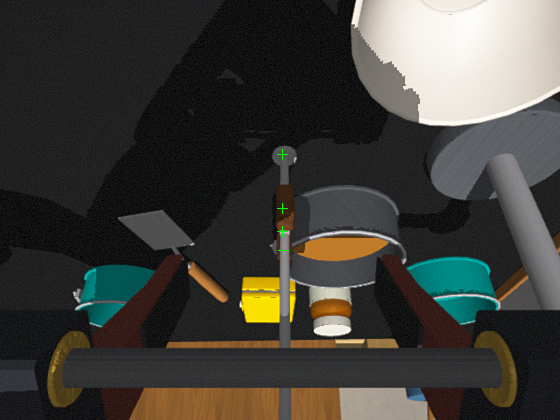

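The wrist view matches the prediction: the near tab is at (285,207), the foot at (285,156), and the pan is behind at (350,235). The tab lies centrally between the fingers, so I'll go in and grip.

```bash
python3 -m jog '[[0,0.02,0.6,0,0,0,1],[0,0.02,0.6,0,0,0,1],[0,0,0.6,0,0,0,1],[0,0,0.6,0,0,0,1],[0,0,0.6,0,0,0,1],[0,0,0.53,0,0,0,1],[0,0,0,0,0,0,1],[0,0,0,0,0,0,1],[0,0,0,0,0,0,0.6],[0,0,0,0,0,0,0.4],[0,0,0,0,0,0,0.3],[0,0,0,0,0,0,0.2],[0,0,0,0,0,0,0],[0,0,0,0,0,0,0],[0,0,0,0,0,0,0],[0,0,0,0,0,0,0]]'
python3 - <<'E'
from h import *
T=pose();im=optics.get_image('wrist')[:,:,::-1];cv2.imwrite('pics/w2.png',im);s=optics.get_image('scene')[:,:,::-1]
cv2.imwrite('pics/s2.png',np.hstack([im[60:360,140:420],cv2.resize(s[170:320,200:330],None,fx=2,fy=2)]))
o=ctrl.get_obs();print(o['qpos'],o['width'],o['grasp_force'],o['ee_pos'])
E
```

```text
t: 7.15
ee_pos: [515.3, 0.3, 84.8]
orientation: [1.878, 1.768, -0.684]
ft_force: [0.1, 0.2, -0.2]
width: 27.3
grasp_force: 0.0
[ 0.33993591  0.65196173  1.86237169 -0.73722295  1.07819208  0.91005902] 19.18634343887019 0.0 [5.15304075e+02 3.30176292e-01 8.48120043e+01]
```

View pics/s2.png

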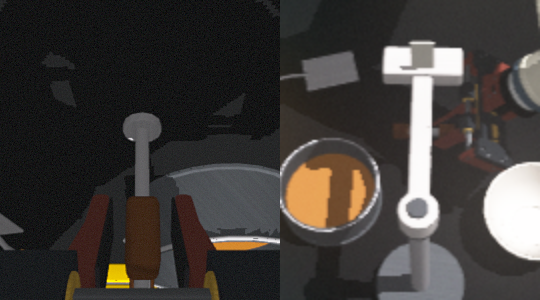

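The tab (centre (282,295) in the wrist picture) sits between the fingers, which are still closing.

```bash
python3 -m jog '[[0,0,0,0,0,0,0],[0,0,0,0,0,0,0],[0,0,0,0,0,0,0],[0,0,0,0,0,0,0],[-0.06,0,-0.07,0,0,0,0],[-0.06,0,-0.07,0,0,0,0],[0,0,0,0,0,0,0],[0,0,0,0,0,0,0]]'
```

```text
t: 8.05
ee_pos: [515.5, 0.4, 92.4]
orientation: [1.877, 1.768, -0.683]
ft_force: [4.1, -3.0, -3.8]
width: 14.2
grasp_force: 30.0
```

Gripped at 30 N with about 4 N of spring load, so I'll lift the rest.

```bash
python3 -m jog '[[-0.12,0,-0.14,0,0,0,0],[-0.12,0,-0.14,0,0,0,0],[-0.12,0,-0.14,0,0,0,0],[-0.12,0,-0.14,0,0,0,0],[-0.12,0,-0.14,0,0,0,0],[-0.12,0,-0.14,0,0,0,0],[-0.12,0,-0.14,0,0,0,0],[-0.05,0,-0.06,0,0,0,0],[0,0,0,0,0,0,0],[0,0,0,0,0,0,0]]'
python3 - <<'E'
from h import *
T=pose();im=optics.get_image('wrist')[:,:,::-1];cv2.imwrite('pics/w3.png',im);s=optics.get_image('scene')[:,:,::-1]
cv2.imwrite('pics/s3.png',np.hstack([im[60:360,140:420],cv2.resize(s[170:320,200:330],None,fx=2,fy=2)]))
print(T.round(3))
# swing target
H=np.array([724,-37.]);tcp=T[:3,3]
r=tcp[:2]-H;print('tcp r',np.hypot(*r),np.degrees(np.arctan2(r[1],r[0])))
E
```

```text
t: 9.05
ee_pos: [515.4, -0.1, 146.8]
orientation: [1.877, 1.768, -0.683]
ft_force: [4.3, -1.7, -6.0]
width: 14.0
grasp_force: 30.0
[[ 4.60000e-02  9.98000e-01 -3.80000e-02  5.15411e+02]
 [ 7.65000e-01 -6.00000e-02 -6.42000e-01 -1.18000e-01]
 [-6.43000e-01  0.00000e+00 -7.66000e-01  1.46760e+02]
 [ 0.00000e+00  0.00000e+00  0.00000e+00  1.00000e+00]]
tcp r 211.8244557532935 169.97271731947498
```

View pics/s3.png

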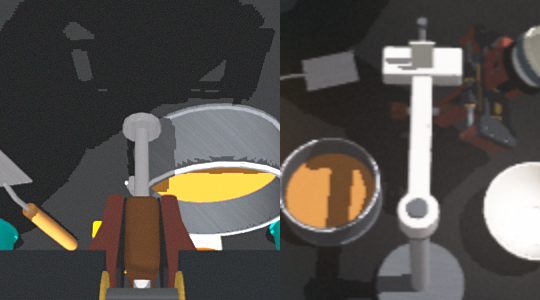

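The rod is lifted about 62 mm: the foot is still at (282,186) in the wrist view, moving with the gripper, and the rod stands up above the crosshead. Next is the swing.

```bash
cat >> h.py <<'E'
def swing(d,H=(724,-37)):
    T=pose();r=T[:3,3]-np.array([*H,T[2,3]]);w=np.radians([0,0,d]);Q=R.from_rotvec(w).as_matrix()
    print('per row',(T[:3,:3].T@(Q@r-r)/40).round(3),(np.degrees(T[:3,:3].T@w)/6).round(3))
E
python3 -c "
from h import *
swing(2.4)"
```

```text
per row [-0.169 -0.021  0.142] [-0.257 -0.    -0.306]
```

```bash
python3 -m jog '[[-0.08,-0.01,0.07,-0.13,0,-0.15,0],[-0.169,-0.021,0.142,-0.257,0,-0.306,0],[-0.169,-0.021,0.142,-0.257,0,-0.306,0],[-0.169,-0.021,0.142,-0.257,0,-0.306,0],[-0.169,-0.021,0.142,-0.257,0,-0.306,0],[-0.08,-0.01,0.07,-0.13,0,-0.15,0],[0,0,0,0,0,0,0],[0,0,0,0,0,0,0]]'
python3 -c "
from h import *
print(pose().round(3));swing(2.4)"
```

```text
t: 9.95
ee_pos: [512.5, -44.2, 146.8]
orientation: [1.66, 1.93, -0.603]
ft_force: [5.9, -1.6, -5.6]
width: 14.0
grasp_force: 30.0
[[-1.14000e-01  9.89000e-01  9.70000e-02  5.12459e+02]
 [ 7.57000e-01  1.50000e-01 -6.36000e-01 -4.42180e+01]
 [-6.43000e-01  1.00000e-03 -7.66000e-01  1.46768e+02]
 [ 0.00000e+00  0.00000e+00  0.00000e+00  1.00000e+00]]
per row [-0.169 -0.021  0.142] [-0.257  0.    -0.306]
```

```bash
python3 -m jog '[[-0.08,-0.01,0.07,-0.13,0,-0.15,0],[-0.169,-0.021,0.142,-0.257,0,-0.306,0],[-0.169,-0.021,0.142,-0.257,0,-0.306,0],[-0.169,-0.021,0.142,-0.257,0,-0.306,0],[-0.169,-0.021,0.142,-0.257,0,-0.306,0],[-0.169,-0.021,0.142,-0.257,0,-0.306,0],[-0.169,-0.021,0.142,-0.257,0,-0.306,0],[-0.169,-0.021,0.142,-0.257,0,-0.306,0],[-0.169,-0.021,0.142,-0.257,0,-0.306,0],[-0.169,-0.021,0.142,-0.257,0,-0.306,0],[-0.169,-0.021,0.142,-0.257,0,-0.306,0],[-0.169,-0.021,0.142,-0.257,0,-0.306,0],[-0.169,-0.021,0.142,-0.257,0,-0.306,0],[-0.08,-0.01,0.07,-0.13,0,-0.15,0],[0,0,0,0,0,0,0],[0,0,0,0,0,0,0]]'
python3 - <<'E'
from h import *
T=pose();im=optics.get_image('wrist')[:,:,::-1];cv2.imwrite('pics/w4.png',im);s=optics.get_image('scene')[:,:,::-1];cv2.imwrite('pics/s4f.png',s)
cv2.imwrite('pics/s4.png',np.hstack([im[60:360,100:480],cv2.resize(s[190:320,170:310],None,fx=2.3077,fy=2.3077)]))
print(T.round(3))
E
```

```text
t: 11.55
ee_pos: [545.4, -150.0, 155.2]
orientation: [1.073, 2.266, -0.395]
ft_force: [-8.8, -4.3, -6.4]
width: 13.9
grasp_force: 30.0
[[-4.97000e-01  7.77000e-01  3.87000e-01  5.45448e+02]
 [ 6.00000e-01  6.30000e-01 -4.93000e-01 -1.50042e+02]
 [-6.27000e-01 -1.40000e-02 -7.79000e-01  1.55197e+02]
 [ 0.00000e+00  0.00000e+00  0.00000e+00  1.00000e+00]]
```

View pics/s4.png

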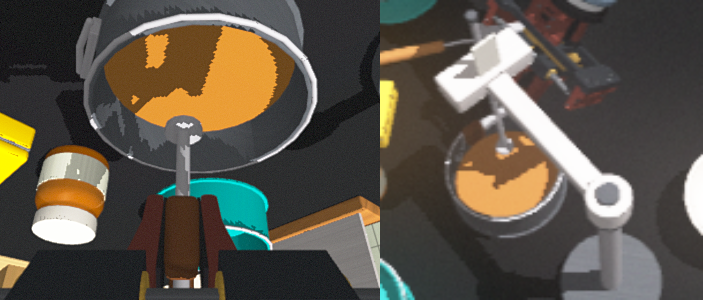

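```bash
python3 - <<'E'
from h import *
from scipy.optimize import least_squares
T=pose();print(ctrl.get_obs()['qpos'].round(3))
for c in[(83,85),(313,88),(198,171),(190,14),(105,135),(300,125)]:
    p=onz('wrist',c[0]+100,c[1]+60,62,T);print(p.round(1))
P=np.array([onz('wrist',a+100,b+60,62,T)[:2] for a,b in[(83,85),(313,88),(198,171),(190,14),(105,135),(300,125)]])
f=least_squares(lambda q:np.hypot(*(P-q).T)-75,[574,-171]);print('pan',f.x,f.fun.round(1))
for z in(74,78,82,86): print(z,onz('wrist',284,186,z,T).round(1))
print('base pts lowest visible')
swing(2.0)
E
```

```text
[-0.021  0.376  2.145 -1.31   0.526  0.439]
[ 500.9 -194.7   62. ]
[ 612.5 -105.1   62. ]
[ 621.8 -224.6   62. ]
[ 519.8 -113.4   62. ]
[ 537.1 -231.2   62. ]
[ 636.4 -132.6   62. ]
pan [ 571.5537796 -167.4195269] [ 0.7 -0.4  1.1 -0.2 -2.5 -1.3]
74 [ 565.6 -174.1   74. ]
78 [ 562.4 -170.2   78. ]
82 [ 559.3 -166.3   82. ]
86 [ 556.2 -162.5   86. ]
base pts lowest visible
per row [-0.143 -0.018  0.115] [-0.209 -0.005 -0.26 ]
```

```bash
cat > k.py <<'E'
from h import *
from scipy.optimize import least_squares,fsolve
T=pose();o=ctrl.get_obs()
zz=lambda v:R.from_rotvec(v).as_matrix()[:,2]
D=[((.423,1.63),(243.9,-575.4,222.7),np.array([0,0,-1.])),((.226174,1.6633),(428.7,150.7,399.1),zz([1.875,1.766,-.685])),((.65196,1.86237),(515.3,.33,84.8),zz([1.878,1.768,-.684])),(o['qpos'][1:3],T[:3,3],T[:3,2])]
def fk(q,h,L1,L2): return np.array([L1*np.sin(q[0])+L2*np.sin(q[0]+q[1]),h+L1*np.cos(q[0])+L2*np.cos(q[0]+q[1])])
def res(p):
    e=[]
    for q,t,z in D:
        w=np.array(t)-p[3]*z;e+=list(fk(q,*p[:3])-[np.hypot(w[0],w[1]),w[2]])
    return e
s=least_squares(res,[200,450,450,250]);p=s.x;print(p.round(1),s.fun.round(1))
def ik4(t,Rm):
    w=np.array(t)-p[3]*Rm[:,2];az=np.arctan2(w[1],w[0]);q=fsolve(lambda q:fk(q,*p[:3])-[np.hypot(w[0],w[1]),w[2]],o['qpos'][1:3])
    a=q.sum();F=np.array([np.sin(a)*np.cos(az),np.sin(a)*np.sin(az),np.cos(a)]);lat=np.array([-np.sin(az),np.cos(az),0]);n=np.cross(lat,F)
    z=Rm[:,2];return q.round(2),round(np.arctan2(z@lat,z@n),3),round(np.arccos(z@F),3)
E
python3 - <<'E'
from k import *
print(ik4(T[:3,3],T[:3,:3]))
Y=np.degrees(np.arctan2(T[1,1],T[0,1]));print('yaw',Y)
tab=T[:3,3]-19*T[:3,2]
for dz in(0,-20,-40,-60):
    for t in(40,35,30,25,20):
        Rm=Rt(Y,t);print(dz,t,ik4(tab+[0,0,dz]+19*Rm[:,2],Rm))
E
```

```text
[304.9 471.8 469.  282.7] [-15.7  12.1   0.    2.6   4.7  -1.2   9.6 -13.5]
(array([0.33, 2.16]), np.float64(-1.272), np.float64(0.531))
yaw 39.05410818489284
0 40 (array([0.33, 2.18]), np.float64(-1.337), np.float64(0.529))
0 35 (array([0.32, 2.14]), np.float64(-1.109), np.float64(0.496))
0 30 (array([0.32, 2.11]), np.float64(-0.867), np.float64(0.493))
0 25 (array([0.33, 2.07]), np.float64(-0.639), np.float64(0.518))
0 20 (array([0.34, 2.02]), np.float64(-0.446), np.float64(0.567))
-20 40 (array([0.38, 2.18]), np.float64(-1.42), np.float64(0.519))
-20 35 (array([0.36, 2.15]), np.float64(-1.191), np.float64(0.476))
-20 30 (array([0.36, 2.11]), np.float64(-0.938), np.float64(0.464))
-20 25 (array([0.36, 2.07]), np.float64(-0.691), np.float64(0.482))
-20 20 (array([0.37, 2.03]), np.float64(-0.479), np.float64(0.527))
-40 40 (array([0.42, 2.19]), np.float64(-1.504), np.float64(0.514))
-40 35 (array([0.41, 2.16]), np.float64(-1.28), np.float64(0.461))
-40 30 (array([0.4 , 2.12]), np.float64(-1.017), np.float64(0.438))
-40 25 (array([0.4 , 2.08]), np.float64(-0.751), np.float64(0.448))
-40 20 (array([0.41, 2.04]), np.float64(-0.517), np.float64(0.488))
-60 40 (array([0.47, 2.19]), np.float64(-1.588), np.float64(0.513))
-60 35 (array([0.45, 2.16]), np.float64(-1.372), np.float64(0.45))
-60 30 (array([0.44, 2.13]), np.float64(-1.105), np.float64(0.415))
-60 25 (array([0.44, 2.09]), np.float64(-0.819), np.float64(0.416))
-60 20 (array([0.44, 2.05]), np.float64(-0.561), np.float64(0.45))
```

The foot is at about (559,-166,82) and the pan's middle at about (572,-167). Wrist joint 4 is at its limit, so I'll reduce the lean while lowering slowly.

```bash
python3 -m jog '[[0.035,0,0.039,0,0.073,0,0],[0.035,0,0.039,0,0.073,0,0],[0.035,0,0.039,0,0.073,0,0],[0.035,0,0.039,0,0.073,0,0],[0.035,0,0.039,0,0.073,0,0],[0.035,0,0.039,0,0.073,0,0],[0.035,0,0.039,0,0.073,0,0],[0.035,0,0.039,0,0.073,0,0],[0,0,0,0,0,0,0]]'
cat > st.py <<'E'
from h import *
T=pose();o=ctrl.get_obs();tab=T[:3,3]-19*T[:3,2]
print(o['qpos'].round(2),'tab',tab.round(1),'foot z',round(tab[2]-88,1),'yaw',np.degrees(np.arctan2(T[1,1],T[0,1])).round(1),'tilt',np.degrees(np.arccos(-T[2,2])).round(1),o['ft_force'].round(1),o['moment'].round(2))
print('down',(-T[2,:3]).round(3))
E
python3 st.py
```

```text
t: 12.55
ee_pos: [544.6, -148.8, 138.4]
orientation: [1.099, 2.32, -0.367]
ft_force: [-8.2, -4.3, -6.0]
width: 14.0
grasp_force: 30.0
[-0.05  0.4   2.13 -1.21  0.49  0.34] tab [ 537.9 -140.2  153.9] foot z 65.9 yaw 39.1 tilt 35.3 [-8.2 -4.3 -6. ] [ 0.13  0.77 -0.87]
down [0.578 0.014 0.816]
```

```bash
python3 -c "
from h import *
swing(1.25)"
```

```text
per row [-0.093 -0.013  0.066] [-0.12  -0.003 -0.17 ]
```

```bash
python3 -m jog '[[-0.093,-0.02,0.066,-0.12,0,-0.17,0],[-0.093,-0.03,0.066,-0.12,0,-0.17,0],[0,0,0,0,0,0,0],[0.028,0,0.034,0,0.1,0,0],[0.028,0,0.034,0,0.1,0,0],[0.028,0,0.034,0,0.1,0,0],[0.028,0,0.034,0,0.1,0,0],[0.028,0,0.034,0,0.1,0,0],[0.028,0,0.034,0,0.1,0,0],[0,0,0,0,0,0,0]]'
python3 st.py
python3 - <<'E'
from h import *
T=pose();im=optics.get_image('wrist')[:,:,::-1];cv2.imwrite('pics/w5.png',im);cv2.imwrite('pics/w5c.png',cv2.resize(im[30:330,130:430],None,fx=2,fy=2))
E
```

```text
t: 13.55
ee_pos: [549.2, -156.0, 128.3]
orientation: [1.071, 2.396, -0.32]
ft_force: [-4.6, -3.3, -6.3]
width: 14.0
grasp_force: 30.0
[-0.1   0.41  2.11 -1.08  0.42  0.13] tab [ 542.7 -148.4  144.5] foot z 56.5 yaw 41.6 tilt 31.7 [-4.6 -3.3 -6.3] [ 0.11  0.5  -0.54]
down [0.525 0.013 0.851]
```

View pics/w5c.png

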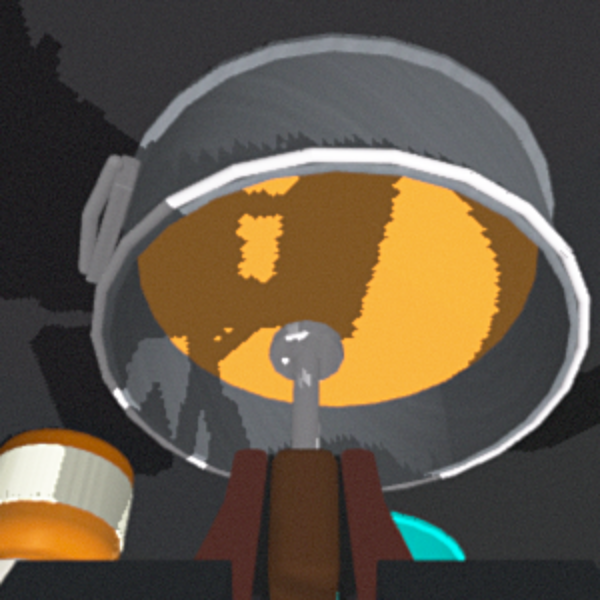

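The foot is at crop (307,350), above the base, whose edge runs through (138,250), (338,407) and (538,240). I'll estimate the base height from that.

```bash
python3 - <<'E'
from h import *
from scipy.optimize import least_squares
T=pose();f=lambda a,b,z:onz('wrist',a/2+130,b/2+30,z,T)[:2]
rim=[(93,310),(588,310),(370,490),(330,152),(125,400),(560,210),(525,430)]
base=[(138,250),(538,240),(338,407),(250,385),(440,387),(180,345),(500,330)]
def res(q):
    return [np.hypot(*(f(a,b,62)-q[:2]))-74.5 for a,b in rim]+[np.hypot(*(f(a,b,q[2])-q[:2]))-72 for a,b in base]
s=least_squares(res,[572,-167,30]);print(s.x,s.fun.round(1))
print([f(307,352,z).round(1) for z in(54,57)])
E
```

```text
[ 573.84844063 -167.28442322   20.98678578] [ 2.6  0.6  2.1  0.4  0.7  5.2  0.4 -2.1 -3.7  2.8 -2.   3.1 -0.9 -4.2]
[array([ 569.2, -178.2]), array([ 567.1, -175.8])]
```

```bash
python3 -m jog '[[0.028,0,0.042,0,0.06,0,0],[0.028,0,0.042,0,0.06,0,0],[0.028,0,0.042,0,0.06,0,0],[0.028,0,0.042,0,0.06,0,0],[0.028,0,0.042,0,0.06,0,0],[0.028,0,0.042,0,0.06,0,0],[0.028,0,0.042,0,0.06,0,0],[0.028,0,0.042,0,0.06,0,0],[0.028,0,0.042,0,0.06,0,0],[0,0,0,0,0,0,0]]'; python3 st.py
```

```text
t: 14.6
ee_pos: [548.4, -155.2, 110.2]
orientation: [1.093, 2.446, -0.294]
ft_force: [-4.7, -4.2, -4.5]
width: 13.8
grasp_force: 30.0
[-0.12  0.44  2.09 -0.97  0.4   0.01] tab [ 542.6 -148.3  126.9] foot z 38.9 yaw 41.7 tilt 28.4 [-4.7 -4.2 -4.5] [ 0.05  0.4  -0.51]
down [0.476 0.013 0.879]
```

```bash
python3 -m jog '[[0.012,0,0.022,0,0,0,0],[0.012,0,0.022,0,0,0,0],[0.012,0,0.022,0,0,0,0],[0.012,0,0.022,0,0,0,0],[0.012,0,0.022,0,0,0,0],[0.012,0,0.022,0,0,0,0],[0.012,0,0.022,0,0,0,0],[0,0,0,0,0,0,0]]'; python3 -m jog '[[0.012,0,0.022,0,0,0,0],[0.012,0,0.022,0,0,0,0],[0.012,0,0.022,0,0,0,0],[0,0,0,0,0,0,0]]'; python3 st.py
```

```text
t: 15.4
ee_pos: [548.4, -155.2, 103.3]
orientation: [1.092, 2.446, -0.294]
ft_force: [-5.1, -3.1, -4.6]
width: 13.9
grasp_force: 30.0
t: 15.8
ee_pos: [548.4, -155.2, 100.3]
orientation: [1.092, 2.446, -0.294]
ft_force: [-5.6, -2.9, -5.2]
width: 13.9
grasp_force: 30.0
[-0.12  0.46  2.09 -1.01  0.39  0.06] tab [ 542.6 -148.3  117. ] foot z 29.0 yaw 41.7 tilt 28.5 [-5.6 -2.9 -5.2] [ 0.05  0.4  -0.51]
down [0.476 0.013 0.879]
```

Still hanging freely. I'll take 1 mm steps and check often.

```bash
python3 -m jog '[[0.012,0,0.022,0,0,0,0],[0.012,0,0.022,0,0,0,0],[0,0,0,0,0,0,0]]' | grep -E 'pos|ft'; python3 -m jog '[[0.012,0,0.022,0,0,0,0],[0,0,0,0,0,0,0]]'| grep -E 'pos|ft'
```

```text
ee_pos: [548.4, -155.2, 98.4]
ft_force: [-5.1, -3.0, -4.1]
ee_pos: [548.4, -155.2, 97.4]
ft_force: [-4.6, -3.8, -4.1]
```

```bash
python3 -m jog '[[0.012,0,0.022,0,0,0,0],[0,0,0,0,0,0,0]]' | grep -E 'pos|ft'
```

```text
ee_pos: [548.4, -155.2, 96.4]
ft_force: [-5.4, -3.2, -4.7]
```

```bash
python3 -m jog '[[0.012,0,0.022,0,0,0,0],[0,0,0,0,0,0,0]]' | grep -E 'pos|ft'
```

```text
ee_pos: [548.4, -155.2, 95.4]
ft_force: [-5.3, -3.2, -4.2]
```

```bash
python3 -m jog '[[0.012,0,0.022,0,0,0,0],[0,0,0,0,0,0,0]]' | grep -E 'pos|ft'
```

```text
ee_pos: [548.5, -155.2, 94.4]
ft_force: [-4.9, -3.9, -3.8]
```

```bash
python3 -m jog '[[0.012,0,0.022,0,0,0,0],[0,0,0,0,0,0,0]]' | grep -E 'pos|ft'
```

```text
ee_pos: [548.5, -155.3, 94.3]
ft_force: [-9.2, -1.2, 6.9]
```

Contact: the vertical force jumped by about 11 N. I'll ease back 0.6 mm so that only the spring carries it.

```bash
python3 -m jog '[[-0.007,0,-0.013,0,0,0,0],[0,0,0,0,0,0,0]]' | grep -E 'pos|ft'; python3 st.py
```

```text
ee_pos: [548.5, -155.2, 94.4]
ft_force: [-6.8, -2.4, -0.5]
[-0.12  0.47  2.09 -1.05  0.38  0.1 ] tab [ 542.6 -148.3  111.1] foot z 23.1 yaw 41.7 tilt 28.5 [-6.8 -2.4 -0.5] [ 0.06  0.44 -0.54]
down [0.477 0.013 0.879]
```

```bash
python3 -m jog '[[0,0,0,0,0,0,0.25],[0,0,0,0,0,0,0.3],[0,0,0,0,0,0,0.4],[0,0,0,0,0,0,0.5],[0,0,0,0,0,0,0.6],[0,0,0,0,0,0,0.7],[0,0,0,0,0,0,0.7],[0,0,0,0,0,0,0.7]]'; python3 - <<'E'
from h import *
T=pose();im=optics.get_image('wrist')[:,:,::-1];cv2.imwrite('pics/w6.png',im);s=optics.get_image('scene')[:,:,::-1]
cv2.imwrite('pics/s6.png',np.hstack([im[60:360,100:480],cv2.resize(s[190:320,170:310],None,fx=2.3077,fy=2.3077)]))
E
```

```text
t: 18.1
ee_pos: [552.3, -154.5, 95.4]
orientation: [1.09, 2.441, -0.288]
ft_force: [-0.0, 0.9, 0.1]
width: 61.2
grasp_force: 0.0
```

View pics/s6.png

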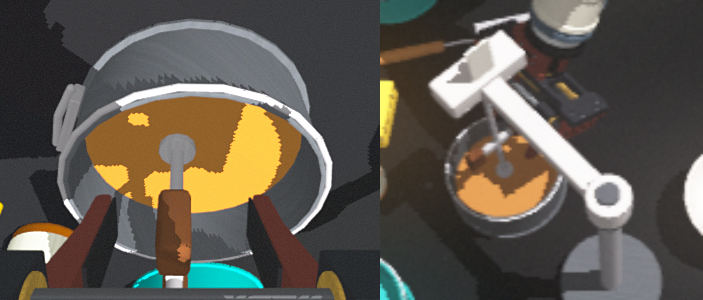

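The foot rests on the base at crop (177,150), with the open fingers clear on either side of the tab. Backing out along the tool.

```bash
python3 -m jog '[[0,0,-0.2,0,0,0,0.7],[0,0,-0.4,0,0,0,0.7],[0,0,-0.5,0,0,0,0.7],[0,0,-0.6,0,0,0,0.7],[0,0,-0.6,0,0,0,0.7],[0,0,-0.6,0,0,0,0.7],[0,0,-0.6,0,0,0,0.7],[0,0,0,0,0,0,0.7],[0,0,0,0,0,0,0.7]]'; python3 - <<'E'
from h import *
from scipy.optimize import least_squares
T=pose();im=optics.get_image('wrist')[:,:,::-1];s=optics.get_image('scene')[:,:,::-1]
cv2.imwrite('pics/s7.png',np.hstack([im[60:360,100:480],cv2.resize(s[190:320,170:310],None,fx=2.3077,fy=2.3077)]))
for t in('gauge_foot','pan'):
    print(t,[(round(r['conf'],2),np.round(r['extent']).tolist()) for r in optics.masks_of(t,'wrist')])
E
```

```text
t: 19.1
ee_pos: [508.4, -103.6, 218.8]
orientation: [1.089, 2.44, -0.286]
ft_force: [-0.0, -0.3, 0.1]
width: 61.5
grasp_force: 0.0
gauge_foot [(0.76, [280.0, 289.0, 16.0, 258.0])]
pan [(0.96, [287.0, 168.0, 171.0, 163.0]), (0.88, [295.0, 306.0, 108.0, 82.0])]
```

View pics/s7.png

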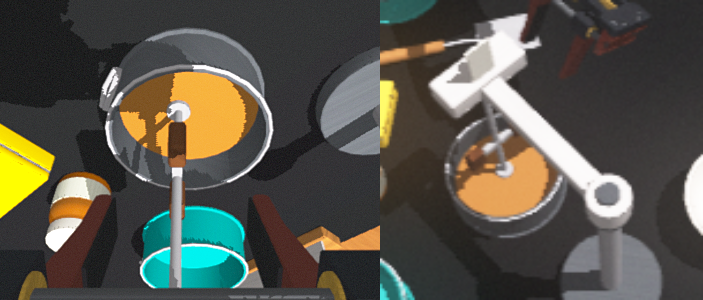

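The foot sits on the base at crop (179,112), about 10 mm from the base's middle at (188,113). The pan looks unmoved and the gripper is clear, so I'm handing in.

```bash
python3 -c "
from workcell import ctrl
print(ctrl.close_job())"
```

```text
the job is handed in; nothing more can be done
None
```

The job is handed in, with no verdict shown: the gauge foot was lowered gently (about 11 N at touch-down) and rests on the base about 10 mm from the pan's middle, reading a base height of about 23 mm, with the gripper clear and the pan apparently unmoved.

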